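# Bin the failed coupling and hold the blow-off lever

### The arm

A 6-joint arm with a two-finger parallel gripper is mounted at the origin on the work surface. World frame = base frame: x ahead of the robot, y to its left, z up, the work surface at z = 0. Lengths are in m, angles in rad, forces in N, time in s.
With the tool pointing down it reaches from about 0.35 to 0.975 m from the base axis. Payload 4.9 kg.
Tool frame: the origin (TCP) lies at the very end of the fingers, on their centre line; the grasp point (between the pads) lies ctrl.grip_point_offset behind it (ctrl.grip_point_offset is the distance from the TCP to the grasp point, in m); z points along the fingers, y is the line along which they close (so a half turn about z gives the same grasp; the last joint's range is limited). The gripper opens to 85 mm and grips with 20 to 120 N. Pads are 22 mm wide; open, the fingers measure 114 mm over their backs; the gripper's body (76 mm by 85 mm) begins 54 mm behind the grasp point. The pads swing forward as they close: fully open they stand 13 mm farther back than shut.
Start: joints at [0.983, 0.053, 1.613, -0, 1.476, -0.119], TCP at [0.282, 0.558, 0.231] pointing down, gripper open.
Joint ranges: [-3.01, 3.01], [-1.01, 2.22], [0.06, 2.58], [-1.02, 4.17], [0.09, 2.62], [-3.14, 3.14]. Speed limits (rad/s): [2.57, 2.57, 3.14, 3.14, 3.14, 3.14].

### API

Orientations are given as a rotation vector (axis times angle).
In Python, from station import ctrl gives the robot as it stands. The module is installed in compiled form; this text tells all that it offers.
- The arm moves only by the tool drive_tool, never from a script. Its argument "steps" is a list of rows, each an object with "translation": the shift along the tool's x, y, z normalised to -1 to 1, where 1 is 4 cm, a list of three; "angular": the turn, a rotation vector about the tool's x, y, z normalised to -1 to 1, where 1 is 8 degrees, a list of three; "gripper": the opening, from 0 (shut) to 1 (fully open). In form: [{"translation": [dx, dy, dz], "angular": [wx, wy, wz], "gripper": gripper}, ...]. A call has 1 to 8 rows; each row shifts and turns the commanded pose from where the row before left it, along the tool's axes as they then stand; what a row does not reach is not made up. A row lasts 1/8 s, in which the tool goes at most 62.5 mm and 10.7 degrees, less where a joint would pass 70% of its speed; a pose out of reach is approached as far as the arm can. A call with a number of a shift or a turn outside -1 to 1 is refused whole. A call with a gripper value outside its range is refused whole. The fingers move at their own pace and stop on an object; "force" is the grip in N (left out, the last holds). Time passes only in rows, so rows that do not move let the fingers close. It gives the time, the measured TCP pose, the force, the opening and the grip force at its end, in the units of the state.
- ctrl.get_obs(): the state, without advancing time (a new reading comes with each control period).
- ctrl.get_image(name): name is "side" or "top" or "wrist"; returns a dict with "color" (384x512x3 uint8, red, green, blue), "depth" (384x512 float32, m along the optical axis (not along the pixel's ray), 0 where there is no reading), "fx", "fy", "cx", "cy" (pixels), "R" (3x3) and "t" (3): a world point X has camera coordinates R X + t. Camera axes: x right, y down, z forward; pixel columns grow to the right and rows downward; lengths in m; the calibration is good to about 2 mm. A picture is of the moment at which its call begins.
- ctrl.finish_job(): hands the job in; it is judged then, once.
The state is a dict: "t": time; "q": joint angles; "dq": joint speeds; "effort": joint torques, N m; "tool_pos": TCP position; "tool_rot": TCP orientation; "contact_force": force on the tool from outside, world axes, zero at the start; "wrist_torque": the same for the moment, N m; "opening": finger opening in m; "grip_force": force on a finger pad.
Only numpy, scipy, OpenCV 4.12 (cv2) and the standard library are available. Lean on these libraries where they do the work, as an engineer would, in place of code of your own. Each camera call takes 0.05 s, during which the arm holds its last target. There are 200 camera calls.

### The job

The coupling with the red band failed its leak test: take it off the test stand and drop it into the blue reject bin. Then blow the stand dry: press the red pad of the spring-loaded lever down until the lever arm is level, inside the green band of its scale, and hold it there; finish while still holding it down. Never push the lever through to its bottom stop, and leave the good coupling and the other things on the table where they are.

Things in the scene. Friction and masses are not known exactly. Their poses are not given: they have to be found in the camera images.
- stand: Fixed grey leak test stand: plate 180 (x) by 390 (y, from -190 to 200) by 15 mm, origin under it. Brass posts (32 mm thick, 20 mm above the plate) at (-10, -140) and (-10, -40) mm each carry an upright coupling. Lever pivot at (55, 0, 100); its arm runs 160 mm along +y to a red pad. A fixed scale (white, green, red downwards) stands on the arm's -x side, 70 to 120 mm from the pivot, top 150 mm up.
- lever (a joint): Angle of the sprung lever (rad): 0 = released, arm 0.30 above level; grows as the pad is pressed; 0.30 = arm level, middle of the green band, which runs from 0.23 to 0.37; 0.55 = bottom stop. It springs back to 0 when let go. Pressing the pad takes about 3 N at first, 6 N in the green band, 8 N at the stop.
- lever_pad (a point): Centre of the top face of the lever's round red pad (44 mm across, 12 mm thick). Moves with the lever: in the stand's frame at (55, 150, 155) mm released, (55, 160, 108) mm with the arm level.
- reject: The failed coupling: an open grey plastic tube, 54 mm outside, 46 mm inside, 60 mm tall, 70 g nominal, with a 16 mm wide red band round its upper end, rim included. Origin at the centre of its lower end, z along the tube. It stands on one of the stand's two posts, loose (7 mm play all round).
- reject_mid (a point): Centre of the failed coupling, 30 mm above its lower end.
- good: The good coupling: the same tube without a red band, on the other post. To be left there.
- reject_bin: Blue open-topped stacking bin, fixed, 240 (x) by 180 (y) mm, origin under its centre; 4 mm walls and floor; side and +x walls 110 mm high, lip at -x 70 mm high, red plaques at both ends. It turns with its own yaw.
- tee: Bystander: brass pipe tee lying on the table, 60 mm long, 30 mm tall. Leave alone.
- primer: Bystander: small can, 60 mm across, 85 mm tall. Leave alone.
- seal_box: Bystander: cardboard box of seals, 80 by 60 by 45 mm. Leave alone.

How it is judged:
On the way, in this order (a step that is already met when the one before it is completed fails the run):
1. the coupling with the red band lies in the reject bin, let go (x of reject_mid in the frame of reject_bin between -0.115 and 0.115 m and y of reject_mid in the frame of reject_bin between -0.085 and 0.085 m and z of reject_mid in the frame of reject_bin between 0 and 0.075 m and contact force between the fingers and reject below 0.1 N and linear speed of reject below 0.05 m/s), for 0.2 s.
2. then the lever is pressed by the robot into the green band (value of joint lever between 0.22 and 0.38 rad and contact force between any of the fingers, the arm and stand above 2 N), for 0.5 s.
At the end, for the whole second after the job is handed in: The robot still presses the lever (over 2 N), at rest between 0.22 and 0.38 rad; the red-banded coupling lies still inside the reject bin, let go; the good coupling, tee, can and box are within 20 mm of where they were and not tipped (under 0.2 rad) (all of step 1 and all of step 2 and velocity of joint lever between -0.05 and 0.05 rad/s and distance of each of good, tee, primer, seal_box from where it was at the start of the episode below 0.02 m and angle between each of good, tee, primer, seal_box's own z axis and vertical below 0.2 rad); the arm keeps its last pose, push and grip.
It fails at once if the lever is pushed through to its bottom stop (value of joint lever above 0.52 rad).
It fails at once if the good coupling or another bystander is disturbed (moved over 20 mm or tipped) (not ((distance of good from where it was at the start of the episode below 0.02 m and angle between good's own z axis and vertical below 0.2 rad) and (distance of tee from where it was at the start of the episode below 0.02 m and angle between tee's own z axis and vertical below 0.2 rad) and (distance of primer from where it was at the start of the episode below 0.02 m and angle between primer's own z axis and vertical below 0.2 rad) and (distance of seal_box from where it was at the start of the episode below 0.02 m and angle between seal_box's own z axis and vertical below 0.2 rad))).
It also fails if it takes over 51 s, if anything falls off the work surface, if the arm or the gripper's body presses on something with over 40 N, if the wrist force passes 120 N, or if a joint passes its speed limit or range.

## Working session

There is one attempt and no reset: what is moved stays moved. The work goes in short steps, Python scripts to look and compute and a tool call to move; the robot and the scene stay as the last step left them, time stands still between calls to the robot, and variables do not carry over. Pictures are saved under pics/ and viewed, at most 10 in all, crops included, and the job is handed in when it is done.

Besides the shell and the picture viewer there is one more tool, called after "Emit:" as name([rows], argument=value, ...), one row to a line, values as JSON. drive_tool: Moves the arm, as the interface text tells. Its arguments: {"type":"object","properties":{"steps":{"type":"array"},"force":{"type":"number"}},"required":["steps"]}

```bash
mkdir -p pics; cat > h.py <<'E'
import numpy as np, cv2
from station import ctrl
def cloud(im):
    d=im["depth"]; v,u=np.mgrid[:d.shape[0],:d.shape[1]]
    c=np.stack([(u-im["cx"])/im["fx"]*d,(v-im["cy"])/im["fy"]*d,d],-1)
    return (c-im["t"])@im["R"]
E
python3 - <<'E'
from h import *
o=ctrl.get_obs(); print(o, ctrl.grip_point_offset)
for n in("top","side"):
    im=ctrl.get_image(n); np.savez(n+".npz",**im)
    cv2.imwrite(f"pics/{n}1.png",im["color"][...,::-1]); print(n,im["fx"],(-im["R"].T@im["t"]).round(3), im["R"].round(3).tolist(),(im["depth"]>0).mean())
E
```

```text
{'t': 0.0, 'q': array([ 9.82997213e-01,  5.33278533e-02,  1.61436665e+00,  6.56025691e-06,
        1.47600286e+00, -1.19008924e-01]), 'dq': array([-0.00041978, -0.00134462,  0.00129664, -0.001283  , -0.00121212,
        0.00026506]), 'effort': array([ 2.56943449e-04, -3.93679726e+01, -3.70179105e+01, -2.88268507e-05,
        6.82799437e-03, -1.61444422e-05]), 'tool_pos': array([0.28201691, 0.55702203, 0.23003762]), 'tool_rot': array([-0.72947955, -3.05496966,  0.00309747]), 'contact_force': array([-0.24553213, -0.39039859, -0.33840422]), 'wrist_torque': array([0.04247993, 0.01596277, 0.06312756]), 'grip_force': 0.0, 'opening': 0.08518550640147422} 0.0187
top 390.5414924487742 [ 0.505 -0.019  1.119] [[0.002, -1.0, 0.028], [-0.995, -0.005, -0.103], [0.103, -0.028, -0.994]] 0.9960276285807291
side 471.2293589756963 [0.397 0.688 0.923] [[-0.95, -0.313, -0.004], [-0.229, 0.705, -0.671], [0.213, -0.637, -0.741]] 0.9955647786458334
```

View pics/top1.png

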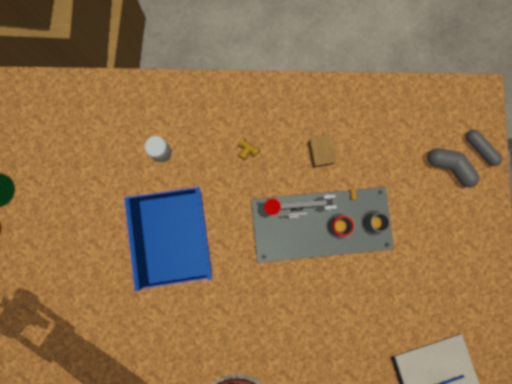

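View pics/side1.png

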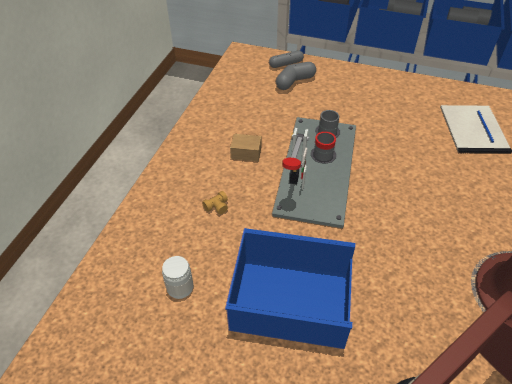

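The top view shows the reject's red rim at about (341,226), the good coupling at (376,222), the red lever pad at (272,206) and the bin around (168,237). The side view agrees: red rim at (325,141), pad at (291,163). Next I'll measure their positions.

```bash
python3 - <<'E'
from h import *
for n in("top","side"):
    im=dict(np.load(n+".npz")); P=cloud(im); hsv=cv2.cvtColor(im["color"],cv2.COLOR_RGB2HSV)
    H,S,V=[hsv[...,i].astype(int) for i in range(3)]
    red=((H<6)|(H>174))&(S>170)&(V>90)&(P[...,0]>.35)
    k,lab,st,ce=cv2.connectedComponentsWithStats(red.astype(np.uint8))
    for i in range(1,k):
        if st[i,4]>20:
            p=P[lab==i]; zt=np.percentile(p[:,2],90); t=p[p[:,2]>zt-.012]
            print(n,"red",ce[i].round(),st[i,4],"zmax",zt.round(3),"mean",t.mean(0).round(4),"mid",((t.min(0)+t.max(0))/2).round(4),"ext",np.ptp(t,0).round(3))
    blue=((H>105)&(H<125)&(S>150)&(P[...,0]<1)&(P[...,2]<.2)&(P[...,2]>-.02)).astype(np.uint8)
    k,lab,st,ce=cv2.connectedComponentsWithStats(blue); i=1+st[1:,4].argmax(); p=P[lab==i]
    print(n,"bin",p.min(0).round(3),p.max(0).round(3))
    f=p[p[:,2]>.1]; print(" rim>0.1 rect",cv2.minAreaRect(f[:,:2].astype(np.float32)))
    print(" all rect",cv2.minAreaRect(p[:,:2].astype(np.float32)))
    # plate
    pl=(abs(P[...,2]-.015)<.006)&(S<80)&(V>50)&(V<170)&(P[...,0]>.35)&(P[...,0]<.8)&(abs(P[...,1]+.13)<.3)
    k,lab,st,ce=cv2.connectedComponentsWithStats(pl.astype(np.uint8)); i=1+st[1:,4].argmax(); p=P[lab==i]
    r=cv2.minAreaRect(p[:,:2].astype(np.float32)); print(n,"plate",r,cv2.boxPoints(r).round(3).tolist())
    # good: tall stuff behind reject
    g=P[(P[...,2]>.065)&(P[...,2]<.12)&(P[...,0]>.4)&(P[...,0]<.62)&(P[...,1]<-.15)&(P[...,1]>-.4)]
    g=P.reshape(-1,3)[((P[...,2]>.08)&(P[...,2]<.2)&(P[...,0]>.35)&(P[...,0]<.7)&(P[...,1]<-.1)&(P[...,1]>-.45)).ravel()]
    print(n,"tall",g.min(0).round(3),g.max(0).round(3),len(g))
E
```

```text
top red [272. 206.] 213 zmax 0.162 mean [ 0.566  -0.0872  0.1616] mid [ 0.5463 -0.0626  0.6347] ext [0.082 0.087 0.969]
top red [341. 226.] 82 zmax 0.079 mean [ 0.5185 -0.2804  0.0763] mid [ 0.5208 -0.2832  0.0738] ext [0.051 0.052 0.014]
top bin [ 0.36   0.066 -0.002] [0.616 0.284 0.116]
 rim>0.1 rect ((0.4880806505680084, 0.17535486817359924), (0.23174209892749786, 0.19215010106563568), 8.410717964172363)
 all rect ((0.4890986979007721, 0.1755053997039795), (0.23380030691623688, 0.19215010106563568), 8.410717964172363)
top plate ((0.526517391204834, -0.24032528698444366), (0.17813177406787872, 0.38882261514663696), 5.571065425872803) [[0.4189999997615814, -0.054999999701976776], [0.4569999873638153, -0.44200000166893005], [0.6340000033378601, -0.42500001192092896], [0.5960000157356262, -0.03799999877810478]]
top tall [ 0.498 -0.404  0.08 ] [ 0.603 -0.101  0.156] 476
side red [325. 142.] 136 zmax 0.075 mean [ 0.5205 -0.2725  0.0715] mid [ 0.5218 -0.2833  0.0709] ext [0.052 0.059 0.015]
side red [291. 163.] 179 zmax 0.159 mean [ 0.5664 -0.0814  0.154 ] mid [ 0.5676 -0.086   0.1544] ext [0.041 0.042 0.015]
side bin [ 0.357  0.063 -0.003] [0.619 0.291 0.113]
 rim>0.1 rect ((0.4889219403266907, 0.1776474118232727), (0.2373129427433014, 0.19838719069957733), 8.595605850219727)
 all rect ((0.48872560262680054, 0.17767441272735596), (0.23781417310237885, 0.19830666482448578), 8.659191131591797)
side plate ((0.528100848197937, -0.23778444528579712), (0.17942021787166595, 0.3932783007621765), 5.66054630279541) [[0.4189999997615814, -0.050999999046325684], [0.4580000042915344, -0.44200000166893005], [0.6370000243186951, -0.42500001192092896], [0.5979999899864197, -0.032999999821186066]]
side tall [ 0.545 -0.253  0.08 ] [ 0.604 -0.101  0.152] 363
```

```bash
python3 - <<'E'
from h import *
from scipy.spatial.transform import Rotation as Ro
o=ctrl.get_obs(); R=Ro.from_rotvec(o["tool_rot"]).as_matrix(); print(R.round(3))
a=np.radians(5.6); c=np.array([[np.cos(a),-np.sin(a)],[np.sin(a),np.cos(a)]])
H=np.zeros((39,18))
for n in("top","side"):
    im=dict(np.load(n+".npz")); P=cloud(im).reshape(-1,3); L=(P[:,:2]-[.5275,-.244])@c
    for (x,y),z in zip(L,P[:,2]):
        i,j=int((y+.19)//.01),int((x+.09)//.01)
        if 0<=i<39 and 0<=j<18 and z<.3: H[i,j]=max(H[i,j],z*1000)
print("cols x -90..80"); 
for i in range(39): print(i*10-190,*H[i].astype(int))
b=Ro.from_euler
im=ctrl.get_image("wrist"); print(im["t"])
E
```

```text
[[-0.892  0.452 -0.001]
 [ 0.452  0.892 -0.002]
 [ 0.    -0.002 -1.   ]]
cols x -90..80
-190 19 19 21 19 18 20 19 18 17 20 20 20 19 20 20 21 19 19
-180 19 25 20 20 20 19 0 0 0 0 18 20 18 19 22 19 21 20
-170 19 22 21 18 20 19 78 78 79 77 17 19 19 20 21 22 24 21
-160 21 18 20 17 18 76 81 71 65 78 78 20 17 20 19 20 20 18
-150 22 19 21 20 22 77 70 41 40 38 79 20 22 16 19 20 20 19
-140 21 21 20 19 18 76 37 37 41 37 78 20 19 18 19 20 21 18
-130 20 20 18 20 19 77 78 0 0 79 79 19 19 21 19 20 19 19
-120 20 22 22 19 20 19 79 83 80 78 18 19 17 18 20 19 20 19
-110 21 20 19 17 19 21 22 20 20 19 19 22 21 19 21 20 21 18
-100 19 19 20 19 17 19 18 20 20 20 23 18 21 20 18 35 39 37
-90 17 18 19 18 20 19 19 18 22 18 18 20 21 20 19 37 40 36
-80 18 18 17 17 19 18 19 0 0 0 21 20 20 18 19 18 20 18
-70 18 21 20 20 18 18 78 77 80 80 17 19 17 19 19 20 20 21
-60 19 19 20 20 20 79 80 70 59 79 79 20 20 21 22 19 18 22
-50 19 20 19 18 21 80 71 39 38 37 79 21 22 18 19 20 22 19
-40 21 19 21 21 21 79 37 38 38 39 78 20 19 14 19 20 16 20
-30 19 21 18 17 19 77 78 40 70 78 78 19 18 0 16 16 15 19
-20 19 19 19 20 18 21 79 8
[... 660 characters left out ...]
20 20 19 18 20 18 19 110 139 43 138 137 18 21
100 21 18 17 19 20 21 18 18 21 19 20 130 143 137 141 133 22 18
110 17 21 20 18 19 19 19 18 20 19 19 143 144 145 146 143 18 18
120 20 20 19 20 20 17 18 20 19 22 20 18 113 147 147 147 16 18
130 19 19 19 20 21 20 17 21 18 20 18 20 151 156 155 154 150 16
140 19 20 18 20 20 17 21 22 18 19 19 18 157 157 156 158 156 19
150 19 22 20 18 18 19 20 19 19 18 18 18 161 163 161 159 162 18
160 19 20 20 18 20 18 20 20 18 18 19 18 159 163 165 162 159 19
170 18 22 20 19 20 18 23 21 19 19 18 19 18 159 162 161 22 20
180 20 24 18 21 18 21 19 18 21 22 20 19 20 17 18 19 24 19
190 19 18 19 17 20 21 20 19 18 20 20 20 20 19 22 18 21 19
[-0.62375595 -0.03677526  0.38013024]
```

Emit:
drive_tool([
  {"translation":[0,0,0],"angular":[0,0,1],"gripper":1},
  {"translation":[0,0,0],"angular":[0,0,1],"gripper":1},
  {"translation":[0,0,0],"angular":[0,0,1],"gripper":1},
  {"translation":[0,0,0],"angular":[0,0,1],"gripper":1},
  {"translation":[0,0,0],"angular":[0,0,1],"gripper":1},
  {"translation":[0,0,0],"angular":[0,0,1],"gripper":1},
  {"translation":[0,0,0],"angular":[0,0,1],"gripper":1},
  {"translation":[0,0,0],"angular":[0,0,1],"gripper":1},
])

```text
t: 1.15
tool_pos: [0.2822, 0.5573, 0.2308]
tool_rot: [2.243, 2.199, -0.001]
contact_force: [0.3, -0.4, 0.8]
opening: 0.0855
grip_force: 0.0
```

Emit:
drive_tool([
  {"translation":[0,0,0],"angular":[0,0,1],"gripper":1},
  {"translation":[0,0,0],"angular":[0,0,1],"gripper":1},
  {"translation":[0,0,0],"angular":[0,0,1],"gripper":1},
  {"translation":[0,0,0],"angular":[0,0,1],"gripper":1},
  {"translation":[0,0,0],"angular":[0,0,1],"gripper":1},
  {"translation":[0,0,0],"angular":[0,0,1],"gripper":1},
  {"translation":[0,0,0],"angular":[0,0,0.7],"gripper":1},
  {"translation":[0,0,0],"angular":[0,0,0],"gripper":1},
])

```text
t: 2.15
tool_pos: [0.2822, 0.5574, 0.2308]
tool_rot: [2.991, 0.96, -0.001]
contact_force: [1.0, -0.8, -0.3]
opening: 0.0853
grip_force: 0.0
```

```bash
cat >> h.py <<'E'
from scipy.spatial.transform import Rotation as Ro
def units(target):
    o=ctrl.get_obs(); R=Ro.from_rotvec(o["tool_rot"])
    print("t",o["t"],"pos",o["tool_pos"].round(4),"q",o["q"].round(2),"y dir deg",np.degrees(np.arctan2(*R.as_matrix()[[1,0],1])).round(1),"tilt",R.as_matrix()[:,2].round(3))
    print("units to",target,(R.inv().apply(np.array(target)-o["tool_pos"])/.04).round(2))
E
python3 -c "
from h import *
units([.518,-.287,.23])"
```

```text
t 2.15 pos [0.2822 0.5574 0.2308] q [0.98 0.05 1.61 0.   1.48 1.93] y dir deg -54.4 tilt [-0.    -0.001 -1.   ]
units to [0.518, -0.287, 0.23] [-7.5  20.59  0.03]
```

Emit:
drive_tool([
  {"translation":[-0.34,0.936,0],"angular":[0,0,0],"gripper":1},
  {"translation":[-0.34,0.936,0],"angular":[0,0,0],"gripper":1},
  {"translation":[-0.34,0.936,0],"angular":[0,0,0],"gripper":1},
  {"translation":[-0.34,0.936,0],"angular":[0,0,0],"gripper":1},
  {"translation":[-0.34,0.936,0],"angular":[0,0,0],"gripper":1},
  {"translation":[-0.34,0.936,0],"angular":[0,0,0],"gripper":1},
  {"translation":[-0.34,0.936,0],"angular":[0,0,0],"gripper":1},
  {"translation":[-0.34,0.936,0],"angular":[0,0,0],"gripper":1},
])

```text
t: 3.15
tool_pos: [0.368, 0.2493, 0.2313]
tool_rot: [2.991, 0.962, 0.0]
contact_force: [0.2, -0.7, 0.1]
opening: 0.0855
grip_force: 0.0
```

Emit:
drive_tool([
  {"translation":[-0.34,0.936,0],"angular":[0,0,0],"gripper":1},
  {"translation":[-0.34,0.936,0],"angular":[0,0,0],"gripper":1},
  {"translation":[-0.34,0.936,0],"angular":[0,0,0],"gripper":1},
  {"translation":[-0.34,0.936,0],"angular":[0,0,0],"gripper":1},
  {"translation":[-0.34,0.936,0],"angular":[0,0,0],"gripper":1},
  {"translation":[-0.34,0.936,0],"angular":[0,0,0],"gripper":1},
  {"translation":[-0.34,0.936,0],"angular":[0,0,0],"gripper":1},
  {"translation":[-0.34,0.936,0],"angular":[0,0,0],"gripper":1},
])

```text
t: 4.15
tool_pos: [0.4536, -0.0577, 0.2313]
tool_rot: [2.991, 0.961, 0.001]
contact_force: [0.2, 0.1, 1.4]
opening: 0.0854
grip_force: 0.0
```

Emit:
drive_tool([
  {"translation":[-0.34,0.936,0],"angular":[0,0,0],"gripper":1},
  {"translation":[-0.34,0.936,0],"angular":[0,0,0],"gripper":1},
  {"translation":[-0.34,0.936,0],"angular":[0,0,0],"gripper":1},
  {"translation":[-0.34,0.936,0],"angular":[0,0,0],"gripper":1},
  {"translation":[-0.34,0.936,0],"angular":[0,0,0],"gripper":1},
  {"translation":[-0.34,0.936,0],"angular":[0,0,0],"gripper":1},
  {"translation":[0,0,0],"angular":[0,0,0],"gripper":1},
  {"translation":[0,0,0],"angular":[0,0,0],"gripper":1},
])

```text
t: 5.15
tool_pos: [0.5175, -0.2861, 0.2309]
tool_rot: [-2.99, -0.96, 0.0]
contact_force: [0.8, -0.0, -0.6]
opening: 0.0852
grip_force: 0.0
```

```bash
python3 - <<'E'
from h import *
units([.518,-.287,.045])
im=ctrl.get_image("wrist"); P=cloud(im); c=im["color"]
hsv=cv2.cvtColor(c,cv2.COLOR_RGB2HSV).astype(int)
m=((hsv[...,0]<6)|(hsv[...,0]>174))&(hsv[...,1]>170)&(hsv[...,2]>90)&(abs(P[...,2]-.073)<.012)
p=P[m]; x=p[:,:2]; 
A=np.c_[2*x,np.ones(len(x))]; s=np.linalg.lstsq(A,(x**2).sum(1),rcond=None)[0]
print(m.sum(),p.min(0),p.max(0),"circ",s[:2],np.sqrt(s[2]+s[0]**2+s[1]**2))
cv2.imwrite("pics/w1.png",c[...,::-1])
E
```

```text
t 5.15 pos [ 0.5175 -0.2861  0.2309] q [-0.63 -0.03  1.69  0.    1.48  0.32] y dir deg -54.4 tilt [-0.001  0.001 -1.   ]
units to [0.518, -0.287, 0.045] [-0.    0.03  4.65]
578 [ 0.49532668 -0.31278427  0.06992629] [ 0.5535737  -0.17375049  0.08470114] circ [ 0.52808367 -0.26217637] 0.03441934769066486
```

View pics/w1.png

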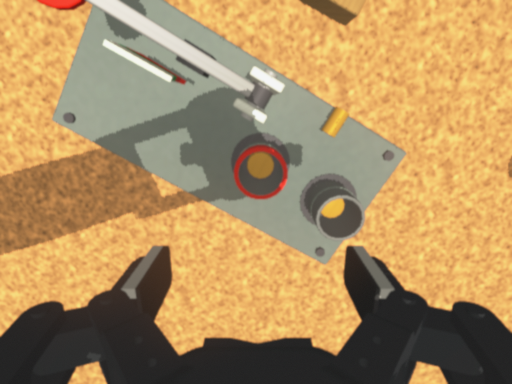

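The wrist view shows the red rim at (261,172) centred between the fingers, the bracket at (258,95) clear of it, and the good coupling at (338,212). So I'll descend.

Emit:
drive_tool([
  {"translation":[0,0,0.8],"angular":[0,0,0],"gripper":1},
  {"translation":[0,0,0.8],"angular":[0,0,0],"gripper":1},
  {"translation":[0,0,0.8],"angular":[0,0,0],"gripper":1},
  {"translation":[0,0,0.8],"angular":[0,0,0],"gripper":1},
  {"translation":[0,0,0.5],"angular":[0,0,0],"gripper":1},
  {"translation":[0,0,0.5],"angular":[0,0,0],"gripper":1},
  {"translation":[0,0,0.45],"angular":[0,0,0],"gripper":1},
  {"translation":[0,0,0],"angular":[0,0,0],"gripper":1},
])

```text
t: 6.2
tool_pos: [0.5168, -0.2859, 0.0436]
tool_rot: [-2.989, -0.958, 0.003]
contact_force: [-0.3, 0.1, -0.2]
opening: 0.0854
grip_force: 0.0
```

Emit:
drive_tool([
  {"translation":[0,0,0],"angular":[0,0,0],"gripper":0.4},
  {"translation":[0,0,0],"angular":[0,0,0],"gripper":0.4},
  {"translation":[0,0,0],"angular":[0,0,0],"gripper":0.4},
  {"translation":[0,0,0],"angular":[0,0,0],"gripper":0.4},
  {"translation":[0,0,0],"angular":[0,0,0],"gripper":0.4},
  {"translation":[0,0,0],"angular":[0,0,0],"gripper":0.4},
], force=30)

```text
t: 6.95
tool_pos: [0.5186, -0.2873, 0.0467]
tool_rot: [2.99, 0.958, 0.002]
contact_force: [0.7, -0.5, 5.0]
opening: 0.0524
grip_force: 32.5
```

Emit:
drive_tool([
  {"translation":[0,0,-0.3],"angular":[0,0,0],"gripper":0.4},
  {"translation":[0,0,-0.5],"angular":[0,0,0],"gripper":0.4},
  {"translation":[0,0,-0.7],"angular":[0,0,0],"gripper":0.4},
  {"translation":[0,0,-0.8],"angular":[0,0,0],"gripper":0.4},
  {"translation":[0,0,-0.8],"angular":[0,0,0],"gripper":0.4},
  {"translation":[0,0,-0.8],"angular":[0,0,0],"gripper":0.4},
  {"translation":[0,0,-0.8],"angular":[0,0,0],"gripper":0.4},
  {"translation":[0,0,-0.6],"angular":[0,0,0],"gripper":0.4},
])

```text
t: 7.95
tool_pos: [0.5178, -0.2866, 0.2603]
tool_rot: [2.99, 0.958, 0.002]
contact_force: [0.8, -0.3, -1.2]
opening: 0.052
grip_force: 31.7
```

```bash
python3 - <<'E'
from h import *
units([.488,.177,.25]); print(ctrl.get_obs()["opening"],ctrl.get_obs()["grip_force"])
im=ctrl.get_image("wrist"); cv2.imwrite("pics/w2.png",im["color"][...,::-1])
E
```

```text
t 7.95 pos [ 0.5178 -0.2866  0.2603] q [-0.63 -0.04  1.66  0.    1.52  0.32] y dir deg -54.5 tilt [ 0.002 -0.001 -1.   ]
units to [0.488, 0.177, 0.25] [ 6.13 -9.86  0.24]
0.05198245467578464 31.744328092318028
```

View pics/w2.png

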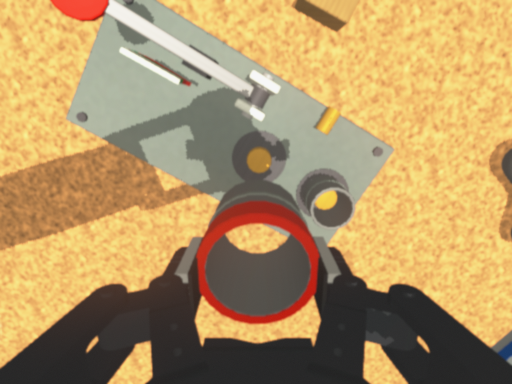

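The coupling is held between the fingers (rim at (258,270)), its post is bare, and the good one still stands at (326,200). Next I carry it over the bin.

Emit:
drive_tool([
  {"translation":[0.3,-0.48,0],"angular":[0,0,0],"gripper":0.4},
  {"translation":[0.51,-0.82,0],"angular":[0,0,0],"gripper":0.4},
  {"translation":[0.51,-0.82,0],"angular":[0,0,0],"gripper":0.4},
  {"translation":[0.51,-0.82,0],"angular":[0,0,0],"gripper":0.4},
  {"translation":[0.51,-0.82,0],"angular":[0,0,0],"gripper":0.4},
  {"translation":[0.51,-0.82,0],"angular":[0,0,0],"gripper":0.4},
  {"translation":[0.51,-0.82,0],"angular":[0,0,0],"gripper":0.4},
  {"translation":[0.51,-0.82,0],"angular":[0,0,0],"gripper":0.4},
])

```text
t: 9.0
tool_pos: [0.4973, 0.0082, 0.2556]
tool_rot: [-2.99, -0.959, 0.004]
contact_force: [-0.4, -0.6, -1.0]
opening: 0.0517
grip_force: 31.8
```

Emit:
drive_tool([
  {"translation":[0.51,-0.82,0],"angular":[0,0,0],"gripper":0.4},
  {"translation":[0.51,-0.82,0],"angular":[0,0,0],"gripper":0.4},
  {"translation":[0.51,-0.82,0],"angular":[0,0,0],"gripper":0.4},
  {"translation":[0.51,-0.82,0],"angular":[0,0,0],"gripper":0.4},
  {"translation":[0.22,-0.36,0],"angular":[0,0,0],"gripper":0.4},
  {"translation":[0,0,0],"angular":[0,0,0],"gripper":0.4},
])

```text
t: 9.75
tool_pos: [0.4869, 0.1776, 0.2563]
tool_rot: [2.991, 0.962, -0.003]
contact_force: [0.7, 0.1, -0.7]
opening: 0.052
grip_force: 31.8
```

```bash
python3 - <<'E'
from h import *
units([.488,.177,.055]); print(ctrl.get_obs()["opening"],ctrl.get_obs()["grip_force"])
E
```

```text
t 9.75 pos [0.4869 0.1776 0.2563] q [ 0.21 -0.22  1.83 -0.    1.54  1.15] y dir deg -54.3 tilt [-0.002 -0.001 -1.   ]
units to [0.488, 0.177, 0.055] [0.02 0.03 5.03]
0.05203407612691828 31.800859565846622
```

Emit:
drive_tool([
  {"translation":[0,0,0.8],"angular":[0,0,0],"gripper":0.4},
  {"translation":[0,0,0.8],"angular":[0,0,0],"gripper":0.4},
  {"translation":[0,0,0.8],"angular":[0,0,0],"gripper":0.4},
  {"translation":[0,0,0.8],"angular":[0,0,0],"gripper":0.4},
  {"translation":[0,0,0.7],"angular":[0,0,0],"gripper":0.4},
  {"translation":[0,0,0.7],"angular":[0,0,0],"gripper":0.4},
  {"translation":[0,0,0.4],"angular":[0,0,0],"gripper":0.4},
  {"translation":[0,0,0],"angular":[0,0,0],"gripper":0.4},
])

```text
t: 10.75
tool_pos: [0.487, 0.1759, 0.056]
tool_rot: [-2.992, -0.957, 0.005]
contact_force: [0.7, 0.6, 0.2]
opening: 0.0523
grip_force: 31.8
```

Emit:
drive_tool([
  {"translation":[0,0,0],"angular":[0,0,0],"gripper":1},
  {"translation":[0,0,0],"angular":[0,0,0],"gripper":1},
  {"translation":[0,0,0],"angular":[0,0,0],"gripper":1},
  {"translation":[0,0,0],"angular":[0,0,0],"gripper":1},
  {"translation":[0,0,0],"angular":[0,0,0],"gripper":1},
  {"translation":[0,0,0],"angular":[0,0,0],"gripper":1},
])

```text
t: 11.5
tool_pos: [0.4879, 0.1769, 0.0573]
tool_rot: [2.992, 0.959, -0.0]
contact_force: [-0.4, 1.2, 0.1]
opening: 0.0853
grip_force: 0.0
```

Emit:
drive_tool([
  {"translation":[0,0,-0.4],"angular":[0,0,0],"gripper":1},
  {"translation":[0,0,-0.8],"angular":[0,0,0],"gripper":1},
  {"translation":[0,0,-0.8],"angular":[0,0,0],"gripper":1},
  {"translation":[0,0,-0.8],"angular":[0,0,0],"gripper":1},
  {"translation":[0,0,-0.8],"angular":[0,0,0],"gripper":1},
  {"translation":[0,0,-0.8],"angular":[0,0,0],"gripper":1},
  {"translation":[0,0,-0.8],"angular":[0,0,0],"gripper":0.5},
  {"translation":[0,0,0],"angular":[0,0,0],"gripper":0},
])

```text
t: 12.5
tool_pos: [0.4896, 0.1772, 0.2701]
tool_rot: [2.991, 0.959, 0.012]
contact_force: [0.3, -0.4, -0.5]
opening: 0.0515
grip_force: 0.0
```

```bash
python3 - <<'E'
from h import *
units([.5668,-.0794,.256]); 
im=ctrl.get_image("wrist"); s=ctrl.get_image("side"); cv2.imwrite("pics/b.png",np.hstack([im["color"],s["color"]])[...,::-1][:, ::1][:, :1024][::1]); 
cv2.imwrite("pics/b2.png",cv2.resize(np.hstack([im["color"],s["color"]])[...,::-1],(800,300)))
E
```

```text
t 12.5 pos [0.4896 0.1772 0.2701] q [ 0.2  -0.23  1.81  0.    1.55  1.15] y dir deg -54.5 tilt [ 0.008  0.002 -1.   ]
units to [0.5668, -0.0794, 0.256] [-2.16  6.34  0.36]
```

View pics/b2.png

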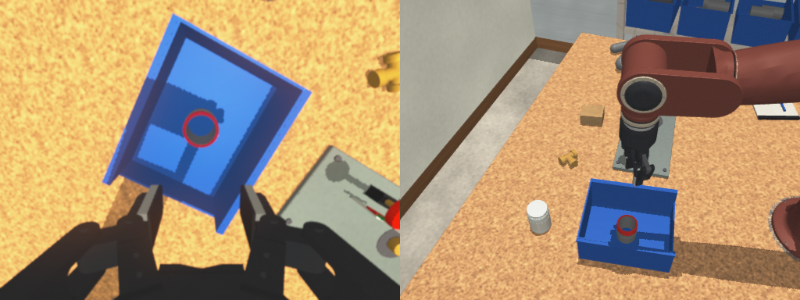

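The left half shows the coupling upright in the bin at (200,128), released, and the side view confirms it at (627,229). Next I move over the pad with the fingers shut.

Emit:
drive_tool([
  {"translation":[-0.2,0.6,0],"angular":[0,0,0],"gripper":0},
  {"translation":[-0.3,0.85,0],"angular":[0,0,0],"gripper":0},
  {"translation":[-0.3,0.85,0],"angular":[0,0,0],"gripper":0},
  {"translation":[-0.3,0.85,0],"angular":[0,0,0],"gripper":0},
  {"translation":[-0.3,0.85,0],"angular":[0,0,0],"gripper":0},
  {"translation":[-0.3,0.85,0],"angular":[0,0,0],"gripper":0},
  {"translation":[-0.3,0.85,0],"angular":[0,0,0],"gripper":0},
  {"translation":[-0.2,0.65,0],"angular":[0,0,0],"gripper":0},
])

```text
t: 13.6
tool_pos: [0.5633, -0.0822, 0.2631]
tool_rot: [-2.99, -0.957, 0.005]
contact_force: [0.1, 0.4, 0.4]
opening: 0.0001
grip_force: 0.0
```

Emit:
drive_tool([
  {"translation":[0,0,0],"angular":[0,0,0],"gripper":0},
  {"translation":[0,0,0],"angular":[0,0,0],"gripper":0},
  {"translation":[0,0,0],"angular":[0,0,0],"gripper":0},
])

```text
t: 13.98
tool_pos: [0.5636, -0.0799, 0.2649]
tool_rot: [-2.991, -0.96, 0.001]
contact_force: [0.7, -0.0, -0.8]
opening: 0.0002
grip_force: 0.0
```

```bash
python3 - <<'E'
from h import *
units([.567,-.082,.170]); print(ctrl.get_obs()["opening"])
E
```

```text
t 13.975 pos [ 0.5636 -0.0799  0.2649] q [-0.27 -0.1   1.7   0.    1.53  0.68] y dir deg -54.4 tilt [-0.001  0.    -1.   ]
units to [0.567, -0.082, 0.17] [0.04 0.09 2.37]
0.00016334199359377356
```

Emit:
drive_tool([
  {"translation":[0.04,0.09,0.5],"angular":[0,0,0],"gripper":0},
  {"translation":[0,0,0.7],"angular":[0,0,0],"gripper":0},
  {"translation":[0,0,0.6],"angular":[0,0,0],"gripper":0},
  {"translation":[0,0,0.45],"angular":[0,0,0],"gripper":0},
  {"translation":[0,0,0],"angular":[0,0,0],"gripper":0},
  {"translation":[0,0,0],"angular":[0,0,0],"gripper":0},
])

```text
t: 14.72
tool_pos: [0.5679, -0.083, 0.1761]
tool_rot: [2.991, 0.959, 0.002]
contact_force: [-1.0, -0.5, 0.0]
opening: -0.0001
grip_force: 0.0
```

Emit:
drive_tool([
  {"translation":[0,0,0.2],"angular":[0,0,0],"gripper":0},
  {"translation":[0,0,0.2],"angular":[0,0,0],"gripper":0},
  {"translation":[0,0,0.2],"angular":[0,0,0],"gripper":0},
  {"translation":[0,0,0.2],"angular":[0,0,0],"gripper":0},
  {"translation":[0,0,0.2],"angular":[0,0,0],"gripper":0},
  {"translation":[0,0,0.2],"angular":[0,0,0],"gripper":0},
  {"translation":[0,0,0],"angular":[0,0,0],"gripper":0},
  {"translation":[0,0,0],"angular":[0,0,0],"gripper":0},
])

```text
t: 15.72
tool_pos: [0.5674, -0.0831, 0.1276]
tool_rot: [2.991, 0.959, -0.0]
contact_force: [-1.1, 1.3, 4.1]
opening: -0.0005
grip_force: 2.1
```

```bash
python3 - <<'E'
from h import *
units([.567,-.082,.108]); print(ctrl.get_obs()["contact_force"])
s=ctrl.get_image("side"); w=ctrl.get_image("wrist")
a=cv2.resize(s["color"][80:260,200:400],(400,360),interpolation=cv2.INTER_CUBIC)
b=cv2.resize(w["color"],(400,300)); b=cv2.copyMakeBorder(b,0,60,0,0,0)
cv2.imwrite("pics/p1.png",np.hstack([a,b])[...,::-1])
E
```

```text
t 15.725 pos [ 0.5674 -0.0831  0.1276] q [-0.27  0.02  1.83 -0.    1.3   0.68] y dir deg -54.5 tilt [-0. -0. -1.]
units to [0.567, -0.082, 0.108] [ 0.01 -0.03  0.49]
[-1.07458883  1.28230888  4.13659483]
```

View pics/p1.png

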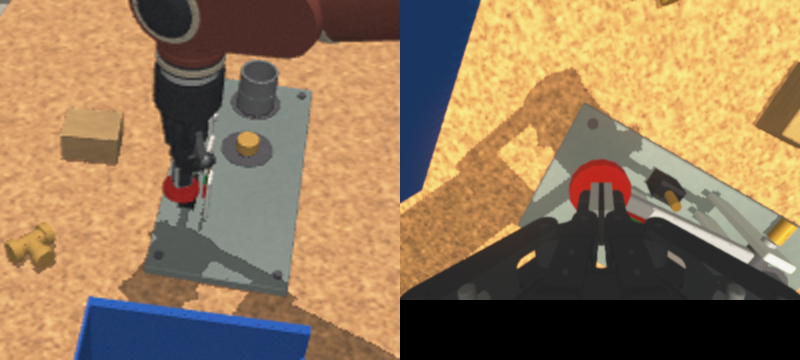

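Fingertips press the pad (left (182,188), right (600,190)) at about 4 N, and the bystanders are untouched. About 20 mm of travel remains to level.

Emit:
drive_tool([
  {"translation":[0,0,0.15],"angular":[0,0,0],"gripper":0},
  {"translation":[0,0,0.15],"angular":[0,0,0],"gripper":0},
  {"translation":[0,0,0.15],"angular":[0,0,0],"gripper":0},
  {"translation":[0,0,0.05],"angular":[0,0,0],"gripper":0},
  {"translation":[0,0,0],"angular":[0,0,0],"gripper":0},
  {"translation":[0,0,0],"angular":[0,0,0],"gripper":0},
  {"translation":[0,0,0],"angular":[0,0,0],"gripper":0},
  {"translation":[0,0,0],"angular":[0,0,0],"gripper":0},
])

```text
t: 16.82
tool_pos: [0.5676, -0.0825, 0.1076]
tool_rot: [-2.991, -0.959, -0.001]
contact_force: [-0.2, 2.9, 5.1]
opening: 0.0002
grip_force: 2.9
```

Emit:
drive_tool([
  {"translation":[0,0,0],"angular":[0,0,0],"gripper":0},
  {"translation":[0,0,0],"angular":[0,0,0],"gripper":0},
  {"translation":[0,0,0],"angular":[0,0,0],"gripper":0},
  {"translation":[0,0,0],"angular":[0,0,0],"gripper":0},
])

```text
t: 17.32
tool_pos: [0.5676, -0.0825, 0.1076]
tool_rot: [-2.991, -0.959, -0.001]
contact_force: [0.4, 4.3, 5.6]
opening: 0.0003
grip_force: 2.9
```

```bash
python3 - <<'E'
from h import *
units([.567,-.082,.108]); print(ctrl.get_obs()["contact_force"])
for n in("side","wrist","top"):
    im=ctrl.get_image(n); P=cloud(im); h=cv2.cvtColor(im["color"],cv2.COLOR_RGB2HSV).astype(int)
    m=((h[...,0]<6)|(h[...,0]>174))&(h[...,1]>170)&(h[...,2]>90)&(np.hypot(P[...,0]-.567,P[...,1]+.08)<.03)&(P[...,2]>.08)
    if m.sum()>5: print(n,m.sum(),np.percentile(P[m][:,2],[10,50,75,90]).round(4))
    if n=="side": a=cv2.resize(im["color"][80:350,200:400],(400,540),interpolation=cv2.INTER_CUBIC)
    if n=="wrist": b=cv2.copyMakeBorder(cv2.resize(im["color"],(400,300)),0,240,0,0,0)
cv2.imwrite("pics/p2.png",np.hstack([a,b])[...,::-1])
E
```

```text
t 17.325 pos [ 0.5676 -0.0825  0.1076] q [-0.27  0.04  1.84  0.    1.26  0.68] y dir deg -54.5 tilt [ 0.     0.001 -1.   ]
units to [0.567, -0.082, 0.108] [-0.   -0.02 -0.01]
[0.44083148 4.30659203 5.5977948 ]
side 134 [0.101  0.1051 0.1064 0.1075]
wrist 2499 [0.1056 0.1071 0.1075 0.108 ]
```

View pics/p2.png

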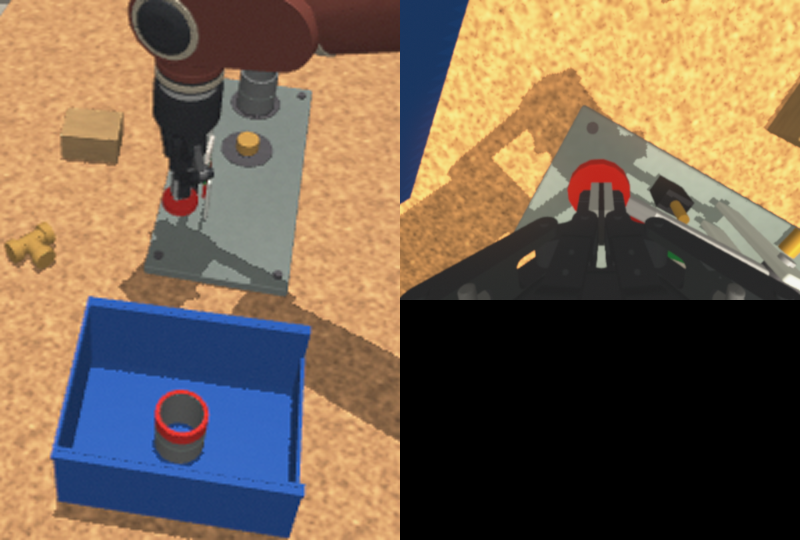

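The pad (left (180,200), right (598,188)) sits at z ≈ 0.107, flat and level, held with about 6 N. The coupling stands in the bin at (181,425), and the good coupling and tee are where they were. I'm handing in.

```bash
python3 -c "
from station import ctrl
print(ctrl.finish_job())"
```

```text
the job is handed in; nothing more can be done
None
```

The red-banded coupling is in the reject bin. The job was handed in with the lever held level, its pad at about 107 mm and roughly 6 N of press; no verdict came back.

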